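# Fit the bauble-banding spindle in its bearings

### The arm

A 7-joint arm with a two-finger parallel gripper is mounted at the origin on a cart in front of the work surface, level with it; the furniture and walls round the work are solid. World frame = base frame: x ahead of the robot, y to its left, z up, the work surface at z = 0. Lengths are in m, angles in rad, forces in N, time in s.
With the tool pointing down it reaches from about 0.4 to 0.85 m from the base axis. Payload 4.4 kg.
Tool frame: the origin (TCP) lies at the very end of the fingers, on their centre line; the grasp point (between the pads) lies 19 mm behind it; z points along the fingers, y is the line along which they close (so a half turn about z gives the same grasp; the last joint's range is limited). The gripper opens to 94 mm and grips with 3 to 60 N. Pads are 16 mm wide; open, the fingers measure 119 mm over their backs; the gripper's body (75 mm by 177 mm) begins 78 mm behind the grasp point.
Start: joints at [-1.391, 0.628, 0.038, 1.517, -0.027, 0.996, -0.02], TCP at [0.158, 0.63, 0.205] pointing down, gripper open.
Joint ranges: [-3.06, 3.06], [-0.37, 2.12], [-1.25, 1.32], [0.18, 2.47], [-1.1, 4.24], [0.23, 1.98], [-2.94, 2.94]. Speed limits (rad/s): [2.57, 2.57, 3.14, 3.14, 3.14, 3.14, 3.14].

### API

Orientations are given as a 3x3 rotation matrix whose columns are the frame's x, y, z axes.
In Python, from workcell import observe, capture, job_done gives the robot as it stands.
- The arm moves only by the tool carry_out, never from a script. Its argument "plan" is one flat list of numbers, 7 for each row, row after row: the closure, from 0 (fully open) to 1 (shut), then the shift along the tool's x, y, z in mm, then the turn, a rotation vector about the tool's x, y, z in degrees. A call has 1 to 20 rows; each row shifts and turns the commanded pose from where the row before left it, along the tool's axes as they then stand; what a row does not reach is not made up. A row lasts 1/12 s, in which the tool goes at most 41.7 mm and 7.16 degrees, less where a joint would pass 70% of its speed; a pose out of reach is approached as far as the arm can. A call with a gripper value outside its range is refused whole. The fingers move at their own pace and stop on an object; "grip_force" is the grip in N (left out, the last holds). Time passes only in rows, so rows that do not move let the fingers close. It gives the time, the measured TCP pose, the force, the opening and the grip force at its end, in the units of the state.
- observe(): the state, without advancing time (a new reading comes with each control period).
- capture(name): name is "side" or "top"; returns a dict with "pixels" (384x512x3 uint8, red, green, blue), "vertical_fov" (degrees; the focal length in pixels is half the picture's height over the tangent of half this angle, whatever the lens; pixels are square), "cx", "cy" (the principal point, pixels), "k1" (the pictures are not rectified: a ray, as slopes to the right and down, at radius r is drawn at 1 + k1 r^2 times it, then the intrinsics apply), "R" (3x3) and "t" (3): a world point X has camera coordinates R X + t. Camera axes: x right, y down, z forward; pixel columns grow to the right and rows downward; lengths in m; the calibration is good to about 2 mm. A picture is of the moment at which its call begins. There is no depth.
- job_done(): hands the job in; it is judged then, once.
The state is a dict: "clock": time; "joints": joint angles; "joint_vel": joint speeds; "joint_efforts": joint torques, N m; "tcp_pos": TCP position; "tcp_rot": TCP orientation; "contact_force": force on the tool from outside, world axes, zero at the start; "wrist_torque": the same for the moment, N m; "width": opening from 0.0 (shut) to 1.0 (fully open); "grip_force": force on a finger pad.
Only numpy, scipy, OpenCV 4.12 (cv2) and the standard library are available. Lean on these libraries where they do the work, as an engineer would, in place of code of your own. Each camera call takes 0.05 s, during which the arm holds its last target. There are 200 camera calls.

### The job

Take the spindle with the brass flywheel out of its wooden rest by the shaft, at its balance point so that it carries level, and lower it gently into the two V bearings of the grey stand: flywheel between the two bearings, the bearing that has the keeper between the spindle's two collars, rubber nose overhanging. Let go once it rests in both bearings, then swing the steel keeper over the shaft and press it fully home. Leave the other things on the bench where they are.

Things in the scene. Friction and masses are not known exactly. Their poses are not given: they have to be found in the camera images.
- spindle: Steel spindle with brass flywheel, 202 mm long, 0.36 kg, starts level in the rest. Origin on the axis of its 12 mm shaft, x along the axis to the flywheel end; rolled to any angle about x. Along x: bare shaft -7 to +64 mm (grip here), flywheel 60 mm in diameter +64 to +76, bare shaft to +100. It is heavier at the flywheel end.
- spindle_journal (a point): Middle of the spindle's journal, on its axis at x = -20 mm: 18 mm of bare shaft between two dark collars (20 mm in diameter, 4 mm thick: -33 to -29 and -11 to -7 mm). Beyond them, bare shaft to -48, then a black rubber nose, 25 mm thick tapering to 15, to -102 mm.
- spindle_balance (a point): The spindle's balance point: on its axis at x = +40 mm, on the bare shaft 24 mm short of the flywheel's near face.
- rest: Wooden parking rest, fixed: board 170 x 70 x 12 mm (x -61 to +109), two uprights 10 mm thick and 48 mm wide with V notches, at x = -41 and +88 mm, tops 51 mm up. Origin at the underside, z up. The spindle starts in the notches, axis 46 mm up over the rest's x axis, flywheel towards +x, its origin over the rest's origin.
- stand: Bearing stand, fixed: grey base plate 190 x 76 mm (x -65 to +125, top 16 mm up), two aluminium pedestals 10 mm thick and 40 mm wide at x = -20 and +88 mm, tops 65 mm up, each with a brass-lined open 90 degree V, 27 mm wide at the top. Origin at the underside, z up. The hinged keeper is on the pedestal at -20.
- stand_axis (a point): Where the spindle's origin lies when it is seated: 60 mm above the stand's origin. The spindle's x axis then points along the stand's +x, flywheel just inside the bearing at +88, the pedestal at -20 between the two collars (4 mm of play either way), rubber nose overhanging at -x.
- keeper (a joint): Steel strap 9 mm wide, 5 mm thick, 61 mm long, hinged to the pedestal at x = -20. 0 = shut, level across the V, 2 mm above a seated shaft; 1.57 = upright; 2.3 = stop, leaning outwards. Starts at 1.7 to 2.2. Hinge line parallel to the stand's x, at its y = -22.5 mm, 68.5 mm up. Stays where it is left; about 1 N at the tab moves it.
- keeper_tab (a point): Middle of the outer face of the keeper's ribbed thumb tab (16 x 16 x 6 mm), 53 mm from the hinge line. Shut, it is at stand x = -20, y = +30.5 mm, 72 mm up, facing up; open, that face looks outwards, away from the V.
- glitter_jar: Bystander: glitter jar with a white lid, 41 mm across, 55 mm high. Origin at its underside.
- dropper_bottle: Bystander: brown dropper bottle, 33 mm across, 102 mm high. Origin at its underside.
- cap_dish: Bystander: white dish of gold caps, 82 mm across, 20 mm high. Origin at its underside.

How it is judged:
On the way, in this order (a step that is already met when the one before it is completed fails the run):
1. the spindle is lifted clear of the rest, level, held within 20 mm of its balance point (height (world z) of spindle_balance above 0.09 m and contact force between the fingers and spindle above 1 N and angle between spindle's own x axis and vertical between 1.4208 and 1.7208 rad and x of the grasp point in the frame of spindle between 0.02 and 0.06 m), for 0.3 s.
2. the spindle rests in both bearings, flywheel between them, and has been let go while the keeper is still open (x of spindle in the frame of stand between -0.006 and 0.006 m and y of spindle in the frame of stand between -0.003 and 0.003 m and z of spindle in the frame of stand between 0.057 and 0.063 m and x of spindle_balance in the frame of stand above 0.034 m and angle between the x axis of spindle and the x axis of stand, either way round below 0.04 rad and contact force between the fingers and spindle below 0.1 N and value of joint keeper above 0.8 rad), for 0.3 s.
At the end, for the whole second after the job is handed in: The spindle lies at rest in both bearings of the stand: origin within 6 mm along, 3 mm across and 3 mm in height of its seat, axis within 0.04 rad of the stand's, flywheel between the bearings; the keeper is shut to within 0.08 rad; nothing is held (x of spindle in the frame of stand between -0.006 and 0.006 m and y of spindle in the frame of stand between -0.003 and 0.003 m and z of spindle in the frame of stand between 0.057 and 0.063 m and x of spindle_balance in the frame of stand above 0.034 m and angle between the x axis of spindle and the x axis of stand, either way round below 0.04 rad and contact force between the fingers and spindle below 0.1 N and value of joint keeper below 0.08 rad and linear speed of spindle below 0.02 m/s and velocity of joint keeper below 0.1 rad/s); the robot touches nothing.
It fails at once if the spindle is tilted more than 0.26 rad (15 degrees) from level (not (angle between spindle's own x axis and vertical between 1.3108 and 1.8308 rad)).
It fails at once if the spindle is dropped (moving faster than 0.4 m/s while nothing holds it) (contact force between the fingers and spindle below 0.1 N and linear speed of spindle above 0.4 m/s).
It fails at once if the spindle is forced into the bearings with more than 60 N (contact force between spindle and stand above 60 N).
It fails at once if a bystander (glitter jar, dropper bottle or dish of caps) is moved more than 30 mm (distance of any of glitter_jar, dropper_bottle, cap_dish from where it was at the start of the episode above 0.03 m).
It also fails if it takes over 48 s, if anything falls off the work surface, if the arm or the gripper's body presses on something with over 40 N, if the wrist force passes 120 N, or if a joint passes its speed limit or range.

## Working session

There is one attempt and no reset: what is moved stays moved. The work goes in short steps, Python scripts to look and compute and a tool call to move; the robot and the scene stay as the last step left them, time stands still between calls to the robot, and variables do not carry over. Pictures are saved under pics/ and viewed, at most 10 in all, crops included, and the job is handed in when it is done.

Besides the shell and the picture viewer there is one more tool, called by a JSON object that holds its "name" and its "arguments", one argument or row to a line. carry_out: Moves the arm, as the interface text tells. Its arguments: {"type":"object","properties":{"plan":{"type":"array","items":{"type":"number"}},"grip_force":{"type":"number"}},"required":["plan"]}

```bash
mkdir -p pics; ls; python3 - <<'E'
from workcell import observe,capture
import cv2,numpy as np,pickle
d={}
for n in("side","top"):
    c=capture(n);d[n]=c;cv2.imwrite(f"pics/{n}0.png",c["pixels"][:,:,::-1]);print(n,c["vertical_fov"],c["cx"],c["cy"],c["k1"],np.round(c["R"],3).tolist(),np.round(c["t"],3), -np.array(c["R"]).T@c["t"])
pickle.dump(d,open("c0.pkl","wb"))
s=observe();print(s)
E
```

```text
pics
side 51.253154096138815 250.07061707175922 198.11678682077914 -0.07107996574486596 [[0.992, -0.128, 0.016], [-0.051, -0.503, -0.863], [0.118, 0.855, -0.506]] [-0.486  0.173  0.791] [ 0.39740952 -0.65101063  0.55664597]
top 49.283066403589274 254.0288574518399 195.0180847706427 -0.15612831672214011 [[-0.004, -1.0, 0.015], [-0.996, 0.002, -0.09], [0.09, -0.016, -0.996]] [0.169 0.529 0.896] [0.44669221 0.18195875 0.93724831]
{'clock': 0.1, 'joints': array([-1.39077311,  0.6292565 ,  0.03846245,  1.51824918, -0.02702715,
        0.99629452, -0.02003417]), 'joint_vel': array([-0.00163537, -0.00255319,  0.00095866, -0.00195107,  0.00055974,
       -0.00022344,  0.00084002]), 'joint_efforts': array([ 1.40613596e-03, -5.50790262e+01,  1.14649069e+00, -1.87116051e+01,
       -5.23110176e-02,  1.93938817e-02,  7.12328620e-05]), 'tcp_pos': array([0.15800893, 0.62989213, 0.20465056]), 'tcp_rot': array([[-9.69922027e-01,  2.43415482e-01, -4.06950543e-04],
       [ 2.43415822e-01,  9.69920641e-01, -1.63958565e-03],
       [-4.39079901e-06, -1.68932843e-03, -9.99998573e-01]]), 'contact_force': array([ 0.04115232,  0.1546777 , -0.33826666]), 'wrist_torque': array([ 0.01229637,  0.02474459, -0.03033517]), 'grip_force': 0.0, 'width': 1.0001942712551428}
```

View pics/side0.png

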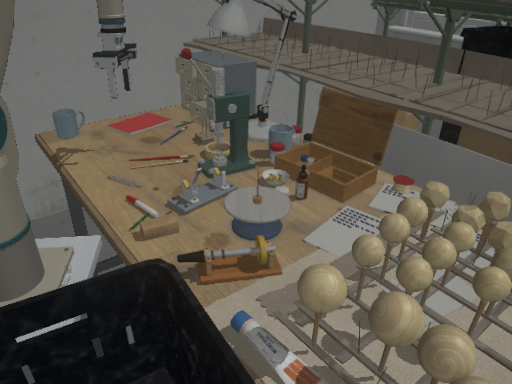

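View pics/top0.png

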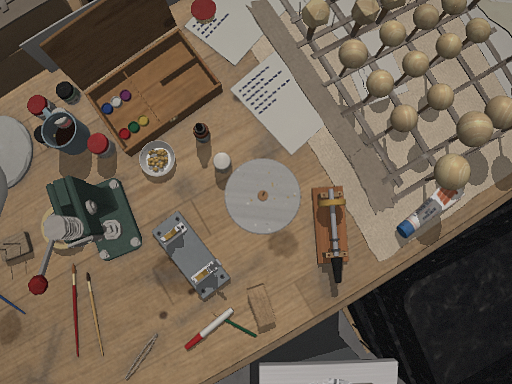

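```bash
python3 - <<'E'
import cv2,numpy as np
t=cv2.imread("pics/top0.png");s=cv2.imread("pics/side0.png")
a=cv2.resize(t[205:305,145:245],(400,400),interpolation=cv2.INTER_CUBIC)
b=cv2.resize(t[180:290,285:375],(400,489),interpolation=cv2.INTER_CUBIC)[:489]
c=np.zeros((489,800,3),np.uint8);c[:400,:400]=a;c[:,400:]=b
cv2.imwrite("pics/z1.png",c)
a=cv2.resize(s[165:215,160:240],(800,500),interpolation=cv2.INTER_CUBIC)[:300*2][:500]
a=cv2.resize(s[160:220,160:240],(400,300),interpolation=cv2.INTER_CUBIC)
b=cv2.resize(s[230:290,172:292],(800,400)[0:2] if 0 else (400,200),interpolation=cv2.INTER_CUBIC)
c=np.zeros((300,800,3),np.uint8);c[:300,:400]=a;c[:200,400:]=b
cv2.imwrite("pics/z2.png",c)
E
```

```text
(no output)
```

View pics/z1.png

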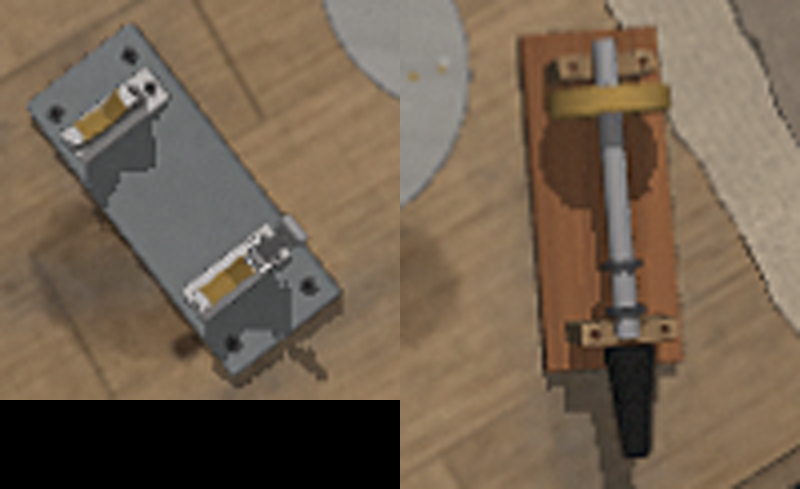

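View pics/z2.png

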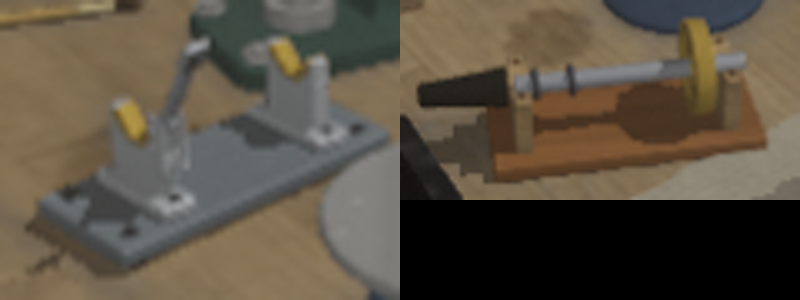

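```bash
cat > h.py <<'E'
import cv2,numpy as np,pickle
def K(c):
    f=192/np.tan(np.radians(c["vertical_fov"]/2));return np.array([[f,0,c["cx"]],[0,f,c["cy"]],[0,0,1]]),np.array([c["k1"],0,0,0.])
def plane(c,p,z):
    k,d=K(c);p=np.asarray(p,float).reshape(-1,1,2);u=cv2.undistortPoints(p,k,d)[:,0]
    R=np.array(c["R"]);o=-R.T@c["t"];v=np.c_[u,np.ones(len(u))]@R
    return o+v*((z-o[2])/v[:,2])[:,None]
def proj(c,X):
    k,d=K(c);R=np.array(c["R"]);return cv2.projectPoints(np.asarray(X,float).reshape(-1,1,3),cv2.Rodrigues(R)[0],np.array(c["t"],float),k,d)[0][:,0]
def tri(c1,p1,c2,p2):
    A=[];b=[]
    for c,p in((c1,p1),(c2,p2)):
        o=-np.array(c["R"]).T@c["t"];v=plane(c,p,0)[0]-o;v/=np.linalg.norm(v);P=np.eye(3)-np.outer(v,v);A.append(P);b.append(P@o)
    return np.linalg.lstsq(np.vstack(A),np.hstack(b),rcond=None)[0]
E
python3 - <<'E'
from h import *
d=pickle.load(open("c0.pkl","rb"));T=d["top"];S=d["side"]
im=T["pixels"]
hsv=cv2.cvtColor(im,cv2.COLOR_RGB2HSV)
def z1(x,y): return (145+(x+.5)/4-.5,205+(y+.5)/4-.5)
def z1b(x,y):return (285+(x-400+.5)*90/400-.5,180+(y+.5)*110/489-.5)
# stand plate mask
b=im.astype(int);m=((b[:,:,2]-b[:,:,0])>2).astype(np.uint8);m2=np.zeros_like(m);m2[205:305,145:240]=m[205:305,145:240]
n,l,st,ce=cv2.connectedComponentsWithStats(m2);i=1+np.argmax(st[1:,4]);print(st[i])
ct=max(cv2.findContours((l==i).astype(np.uint8),0,2)[0],key=len)
P=plane(T,ct[:,0],.016)[:,:2]
print("rect",cv2.minAreaRect((P*1000).astype(np.float32)))
print("hand",np.round(plane(T,[z1(*p) for p in((135,24),(340,290),(237,372),(30,103))],.016)*1000)[:,:2].tolist())
# brass
bm=(hsv[:,:,0]>12)&(hsv[:,:,0]<28)&(hsv[:,:,1]>130)&(hsv[:,:,2]>70)
bm[:, :150]=0
n,l,st,ce=cv2.connectedComponentsWithStats(bm.astype(np.uint8))
for i in range(1,n):
    if st[i,4]>25 and 150<ce[i][0]<370 and 180<ce[i][1]<310: print("brass",st[i],ce[i],np.round(plane(T,ce[i],.058)*1000,1))
# spindle shaft by hand
q=[z1b(*p) for p in((604,45),(612,120),(620,200),(621,265),(627,312),(628,335),(636,455))]
print("shaft",np.round(plane(T,q,.046)*1000,1)[:,:2].tolist())
E
```

```text
[152 212  64  65 522]
rect ((419.6929931640625, 324.36676025390625), (136.65206909179688, 74.26361083984375), 38.07223129272461)
hand [[496.0, 335.0], [350.0, 221.0], [305.0, 278.0], [452.0, 393.0]]
brass [317 198  28  10 190] [330.89473684 202.16842105] [[510.4   5.   58. ]]
brass [164 229  13  11  56] [170.10714286 234.07142857] [[443.9 344.9  58. ]]
brass [195 269  13  12  58] [201.4137931  274.63793103] [[359.4 278.6  58. ]]
shaft [[538.1, 2.9], [501.7, -0.3], [463.0, -3.5], [431.7, -3.6], [409.1, -6.2], [398.0, -6.5], [340.4, -9.9]]
```

```bash
cat > ov.py <<'E'
from h import *
def fr(o,deg):
    a=np.radians(deg);R=np.array([[np.cos(a),-np.sin(a),0],[np.sin(a),np.cos(a),0],[0,0,1]])
    return lambda P: np.asarray(P,float)@R.T/1000+np.r_[o,0]/1000
def overlay(c,box,k,items,out=None):
    x0,y0,x1,y1=box;im=cv2.resize(np.ascontiguousarray(c["pixels"][y0:y1,x0:x1,::-1]),None,fx=k,fy=k,interpolation=cv2.INTER_CUBIC)
    for X,col in items:
        for p in proj(c,X): 
            q=(p-[x0,y0]+.5)*k;cv2.circle(im,tuple(int(v) for v in np.round(q)),2,col,-1)
    return im
def standpts():
    L=[]
    for x in(-65,125):
        for y in(-38,38):L.append((x,y,16))
    V=[]
    for x in(-25,-15,83,93):
        for y,z in((-20,65),(-13.5,65),(0,51.5),(13.5,65),(20,65)):V.append((x,y,z))
    return np.array(L),np.array(V)
def spinpts(h=46):
    return np.array([(x,0,h) for x in(-102,-75,-48,-31,-20,-9,20,40,64,76,100)]+[(70,-30,h),(70,30,h),(70,0,h+30)])
E
cat > o1.py <<'E'
from ov import *
d=pickle.load(open("c0.pkl","rb"))
f=fr((375.5,290),38);g=fr((440.2,-3.6),3.7);L,V=standpts()
I=[(f(L),(0,0,255)),(f(V),(0,255,0)),(f([(0,0,60)]),(255,0,0)),(g(spinpts()),(0,255,0)),(g([(x,y,z) for x in(-61,109) for y in(-35,35) for z in(12,)]),(0,0,255))]
a=overlay(d["top"],(145,205,245,305),4,I);b=overlay(d["top"],(290,185,370,285),4,I)
c=overlay(d["side"],(160,165,240,215),5,I);e=overlay(d["side"],(172,230,292,290),3.3,I)
W=np.zeros((600,800,3),np.uint8)
W[:330,:400]=cv2.resize(a,(400,400))[0:330] if 0 else cv2.resize(a,(400,330))
W[:400,400:720]=b
W[345:595,:400]=c;W[401:401+e.shape[0],404:404+e.shape[1]]=e[:, :396]
cv2.imwrite("pics/o1.png",W)
E
python3 o1.py
```

```text
(no output)
```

View pics/o1.png

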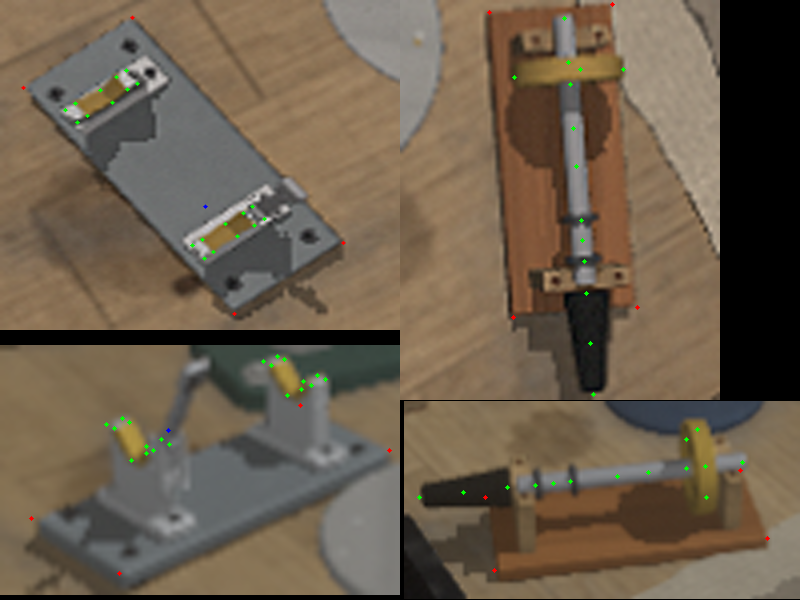

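```bash
python3 - <<'E'
from h import *
d=pickle.load(open("c0.pkl","rb"));T=d["top"];S=d["side"]
for n,a,b in(("knob",(37,285),(185,53)),("disc",(262,196),(257,204)),("press",(65,225),(210,60)),("presshead",(75,180),(240,95)),("lid",(222,160),(276,150)),("dropper",(201,128),(304,168))):
    print(n,np.round(tri(T,a,S,b)*1000))
for n,p,z in (("disc L/R",[(225,195),(300,195)],.05),("pressbase",[(140,240),(100,258),(120,180)],.02),("jar,drop",[(222,162),(201,133)],.05),("dish",[(157,159)],.02)): print(n,np.round(plane(T,p,z)*1000)[:,:2].tolist())
E
```

```text
knob [369. 487. 351.]
disc [524. 152.  65.]
press [446. 451. 338.]
presshead [528. 482. 233.]
lid [581. 229. 168.]
dropper [666. 278.  91.]
disc L/R [[527.0, 230.0], [527.0, 70.0]]
pressbase [[431.0, 419.0], [390.0, 509.0], [564.0, 467.0]]
jar,drop [[598.0, 237.0], [662.0, 282.0]]
dish [[611.0, 384.0]]
```

{"name": "carry_out", "arguments": {
  "plan": [0.6,-2.5,-25,-6,0,0,0,0.6,-2.5,-25,-6,0,0,0,0.6,-2.5,-25,-6,0,0,0,0.6,-2.5,-25,-6,0,0,0,0.6,-2.5,-25,-6,0,0,0,0.6,-2.5,-25,-6,0,0,0,0.6,-2.5,-25,-6,0,0,0,0.6,-2.5,-25,-6,0,0,0,0.6,0,0,0,0,0,-4.5,0.6,0,0,0,0,0,-4.5,0.6,0,0,0,0,0,-4.5,0.6,0,0,0,0,0,-4.5,0.6,0,0,0,0,0,0]
}}

```text
clock: 1.18
tcp_pos: [0.1288, 0.4313, 0.2534]
tcp_rot: [[-0.998, -0.07, -0.0], [-0.07, 0.998, -0.0], [0.0, -0.0, -1.0]]
contact_force: [0.2, 0.2, -0.1]
width: 0.397
grip_force: 0.0
```

```bash
cat > go.py <<'E'
import sys,numpy as np
from workcell import observe
# usage: go.py x y z(mm) yaw_of_tool_y(deg): delta in the present tool frame
s=observe();R=np.array(s["tcp_rot"]);p=np.array(s["tcp_pos"])*1000
a=list(map(float,sys.argv[1:]))
t=np.radians(a[3]);Y=np.array([np.cos(t),np.sin(t),0]);Z=np.array([0,0,-1.]);G=np.c_[np.cross(Y,Z),Y,Z]
from scipy.spatial.transform import Rotation as Q
print("t",s["clock"],"pos",p.round(1),"yawY",np.degrees(np.arctan2(R[1,1],R[0,1])).round(2),"d",(R.T@(np.array(a[:3])-p)).round(1),"rot",np.degrees(Q.from_matrix(R.T@G).as_rotvec()).round(2),"w",round(s["width"]*94,1),"F",np.round(s["contact_force"],1),"g",s["grip_force"],"q",np.round(s["joints"],2))
E
python3 go.py 480 -1 200 93.7
```

```text
t 1.1833 pos [128.8 431.3 253.4] yawY 94.03 d [-320.  -455.9   53.4] rot [-0.02 -0.02  0.33] w 37.3 F [ 0.2  0.2 -0.1] g 0.0 q [-1.32  0.28 -0.03  1.98  0.01  0.88  0.29]
```

{"name": "carry_out", "arguments": {
  "plan": [0.6,-21,-23,0,0,0,0,0.6,-21,-23,0,0,0,0,0.6,-21,-23,0,0,0,0,0.6,-21,-23,0,0,0,0,0.6,-21,-23,0,0,0,0,0.6,-21,-23,0,0,0,0,0.6,-21,-23,0,0,0,0,0.6,-21,-23,0,0,0,0,0.6,-15,-27,5,0,0,0,0.6,-15,-27,5,0,0,0,0.6,-15,-27,5,0,0,0,0.6,-15,-27,5,0,0,0,0.6,-15,-27,5,0,0,0,0.6,-15,-27,5,0,0,0,0.6,-15,-27,5,0,0,0,0.6,-15,-27,5,0,0,0,0.6,-15,-27,5,0,0,0,0.6,-15,-27,5,0,0,0]
}}

```text
clock: 2.68
tcp_pos: [0.4776, -0.001, 0.203]
tcp_rot: [[-0.998, -0.066, -0.0], [-0.066, 0.998, -0.0], [0.0, 0.0, -1.0]]
contact_force: [0.8, -0.1, -0.3]
width: 0.399
grip_force: 0.0
```

```bash
python3 go.py 480 -1 150 93.7
```

```text
t 2.6833 pos [477.6  -1.  203. ] yawY 93.78 d [-2.4 -0.2 53. ] rot [ 0.   -0.02  0.08] w 37.5 F [ 0.8 -0.1 -0.3] g 0.0 q [-0.22  0.4   0.22  1.99 -0.12  0.77  1.71]
```

{"name": "carry_out", "arguments": {
  "plan": [0.6,-2,0,20,0,0,0,0.6,0,0,20,0,0,0,0.6,0,0,20,0,0,0,0.6,0,0,20,0,0,0,0.6,0,0,20,0,0,0,0.6,0,0,10,0,0,0,0.6,0,0,0,0,0,0]
}}

```text
clock: 3.27
tcp_pos: [0.4773, 0.0005, 0.0913]
tcp_rot: [[-0.998, -0.066, -0.005], [-0.066, 0.998, -0.0], [0.005, -0.0, -1.0]]
contact_force: [-0.1, 0.3, 0.9]
width: 0.401
grip_force: 0.0
```

```bash
python3 go.py 480 -1 27 93.7; cat > snap.py <<'E'
import sys
from ov import *
from workcell import capture
d={n:capture(n) for n in("side","top")}
pickle.dump(d,open(sys.argv[1]+".pkl","wb"))
x,y,X,Y=map(int,sys.argv[2:6]);u,v,U,V=map(int,sys.argv[6:10])
im=np.zeros((480,800,3),np.uint8)
for k,(n,b) in enumerate((("top",(x,y,X,Y)),("side",(u,v,U,V)))):
    s=min(400/(b[2]-b[0]),480/(b[3]-b[1]));o=overlay(d[n],b,s,[]);im[:o.shape[0],400*k:400*k+o.shape[1]]=o[:480,:400]
cv2.imwrite(f"pics/{sys.argv[1]}.png",im)
E
python3 snap.py s1 280 170 380 290 170 190 290 290
```

```text
t 3.2667 pos [477.3   0.5  91.3] yawY 93.8 d [-2.9 -1.6 64.3] rot [-0.01 -0.27  0.1 ] w 37.7 F [-0.1  0.3  0.9] g 0.0 q [-0.17  0.58  0.16  2.09 -0.19  0.49  1.77]
```

View pics/s1.png

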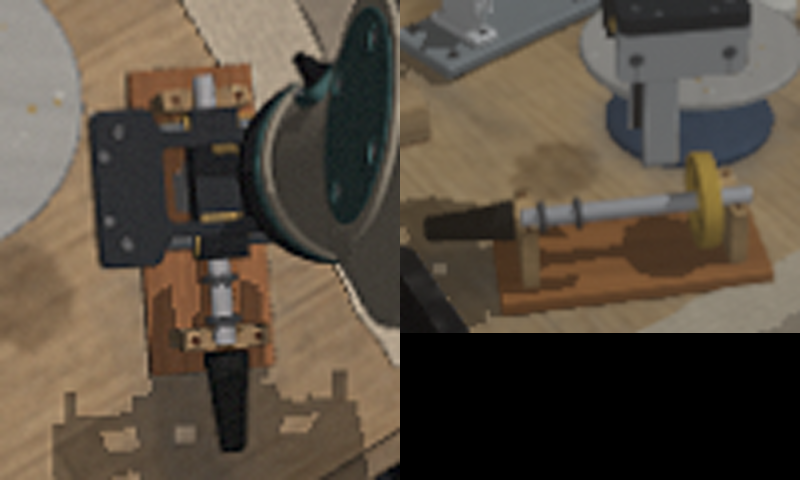

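{"name": "carry_out", "arguments": {
  "plan": [0.6,-3,-1.5,10,0,0,0,0.6,0,0,10,0,0,0,0.6,0,0,10,0,0,0,0.6,0,0,10,0,0,0,0.6,0,0,10,0,0,0,0.6,0,0,8,0,0,0,0.6,0,0,5,0,0,0,0.6,0,0,0,0,0,0]
}}

```text
clock: 4.03
tcp_pos: [0.4813, -0.0008, 0.0292]
tcp_rot: [[-0.998, -0.068, -0.002], [-0.068, 0.998, -0.0], [0.002, 0.0, -1.0]]
contact_force: [-0.3, 1.0, 0.5]
width: 0.395
grip_force: 0.0
```

```bash
python3 go.py 480 -1 27 93.7
```

```text
t 4.0333 pos [481.3  -0.8  29.2] yawY 93.91 d [ 1.3 -0.1  2.2] rot [ 0.01 -0.13  0.21] w 37.2 F [-0.3  1.   0.5] g 0.0 q [-0.13  0.7   0.11  2.12 -0.21  0.34  1.8 ]
```

{"name": "carry_out", "arguments": {
  "plan": [0.6,1,0,2,0,0,0,0.8,0,0,0,0,0,0,1,0,0,0,0,0,0,1,0,0,0,0,0,0,1,0,0,0,0,0,0,1,0,0,0,0,0,0,1,0,0,0,0,0,0,1,0,0,0,0,0,0],
  "grip_force": 35
}}

```text
clock: 4.7
tcp_pos: [0.4814, 0.0004, 0.0287]
tcp_rot: [[-0.998, -0.069, 0.0], [-0.069, 0.998, 0.001], [-0.0, 0.001, -1.0]]
contact_force: [-0.7, 5.6, 3.2]
width: 0.122
grip_force: 35.0
```

```bash
python3 go.py 480 -1 27 93.7
```

```text
t 4.7 pos [4.814e+02 4.000e-01 2.870e+01] yawY 93.97 d [ 1.5 -1.3  1.7] rot [0.07 0.03 0.27] w 11.4 F [-0.7  5.6  3.2] g 35.001633167266846 q [-0.13  0.7   0.11  2.12 -0.22  0.33  1.8 ]
```

{"name": "carry_out", "arguments": {
  "plan": [1,0,0,-3,0,0,0,1,0,0,-5,0,0,0,1,0,0,-8,0,0,0,1,0,0,-12,0,0,0,1,0,0,-15,0,0,0,1,0,0,-15,0,0,0,1,0,0,-15,0,0,0,1,0,0,-15,0,0,0,1,0,0,-15,0,0,0,1,0,0,-15,0,0,0,1,0,0,-15,0,0,0,1,0,0,-10,0,0,0,1,0,0,-5,0,0,0,1,0,0,0,0,0,0,1,0,0,0,0,0,0,1,0,0,0,0,0,0]
}}

```text
clock: 6.03
tcp_pos: [0.4805, -0.001, 0.1759]
tcp_rot: [[-0.998, -0.068, -0.002], [-0.068, 0.998, -0.0], [0.002, -0.0, -1.0]]
contact_force: [0.7, -0.3, -5.0]
width: 0.116
grip_force: 35.0
```

```bash
python3 go.py 407 314.6 180 128; python3 snap.py s2 270 150 390 290 150 140 310 290
```

```text
t 6.0333 pos [480.5  -1.  175.9] yawY 93.91 d [ 51.8 319.8  -4.1] rot [ 2.000e-02 -9.000e-02 -3.409e+01] w 10.9 F [ 0.7 -0.3 -5. ] g 34.99995231628418 q [-0.21  0.44  0.21  2.01 -0.14  0.7   1.73]
```

View pics/s2.png

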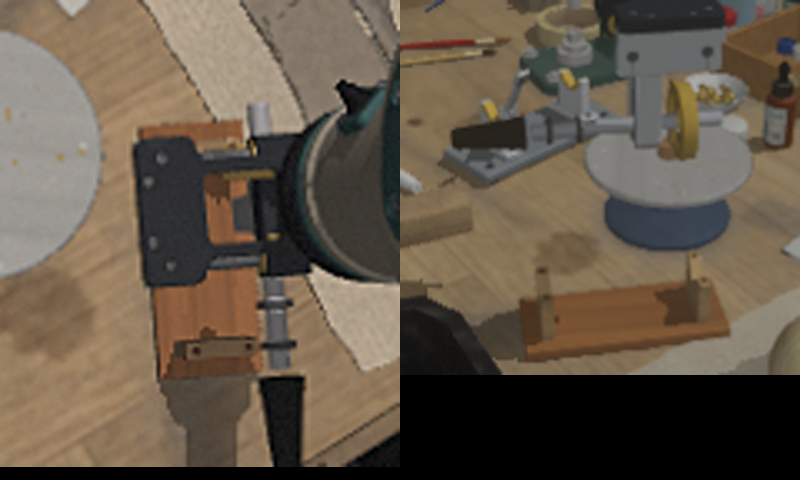

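```bash
python3 - <<'E'
from ov import *
d=pickle.load(open("s2.pkl","rb"));T=d["top"];S=d["side"]
c=[(270+274/3.333-.5,150+301/3.333-.5),(270+278/3.333-.5,150+344/3.333-.5)]
print(np.round(plane(T,c,.193)*1000,1))
e=[(150+183/2.5-.5,140+126/2.5-.5),(150+150/2.5-.5,140+131/2.5-.5)]
for a,b in zip(c,e):print(np.round(tri(T,a,S,b)*1000,1))
print(proj(S,[[.4805+.0,-.001,.193]]))
E
```

```text
[[432.8  -4.6 193. ]
 [409.7  -6.4 193. ]]
[434.2  -4.2 194.8]
[410.4  -6.4 193.2]
[[246.58349114 188.71061088]]
```

{"name": "carry_out", "arguments": {
  "plan": [1,3,12,0,0,0,0,1,3.7,20,0,0,0,0,1,3.7,22,0,0,0,0,1,3.7,22,0,0,0,0,1,3.7,22,0,0,0,0,1,3.7,22,0,0,0,0,1,3.7,22,0,0,0,0,1,2,12,0,0,0,0,1,0,0,0,0,0,-3,1,0,0,0,0,0,-4.5,1,0,0,0,0,0,-4.5,1,0,0,0,0,0,-4.5,1,0,0,0,0,0,-4.5,1,0,0,0,0,0,-4.5,1,0,0,0,0,0,-4.5,1,0,0,0,0,0,-4,1,0,0,0,0,0,0]
}}

```text
clock: 7.55
tcp_pos: [0.4433, 0.1507, 0.1759]
tcp_rot: [[-0.788, -0.616, -0.001], [-0.616, 0.788, -0.0], [0.001, 0.001, -1.0]]
contact_force: [-0.3, -0.3, -3.8]
width: 0.119
grip_force: 35.0
```

```bash
python3 go.py 406.5 313.7 140 128
```

```text
t 7.55 pos [443.3 150.7 175.9] yawY 128.0 d [-71.4 151.1  35.9] rot [ 0.03 -0.07  0.  ] w 11.2 F [-0.3 -0.3 -3.8] g 34.99861299991608 q [-0.42  0.42  0.04  2.04 -0.03  0.69  1.88]
```

{"name": "carry_out", "arguments": {
  "plan": [1,-5,10,0,0,0,0,1,-8,17,0,0,0,0,1,-8,17,0,0,0,0,1,-8,17,0,0,0,0,1,-8,17,0,0,0,0,1,-8,17,0,0,0,0,1,-8,17,0,0,0,0,1,-8,17,0,0,0,0,1,-7,15,0,0,0,0,1,-3.5,7,0,0,0,0,1,0,0,5,0,0,0,1,0,0,12,0,0,0,1,0,0,12,0,0,0,1,0,0,12,0,0,0,1,0,0,12,0,0,0,1,0,0,12,0,0,0,1,0,0,5,0,0,0,1,0,0,0,0,0,0,1,0,0,0,0,0,0]
}}

```text
clock: 9.13
tcp_pos: [0.4073, 0.3133, 0.1063]
tcp_rot: [[-0.79, -0.614, -0.0], [-0.614, 0.79, -0.001], [0.001, -0.0, -1.0]]
contact_force: [-0.1, -0.1, -4.4]
width: 0.117
grip_force: 35.0
```

```bash
python3 go.py 406.5 313.7 42.7 128; python3 snap.py s3 140 190 250 310 150 140 250 220
```

```text
t 9.1333 pos [407.3 313.3 106.3] yawY 127.85 d [ 0.4  0.8 63.6] rot [-0.02 -0.04 -0.15] w 11.0 F [-0.1 -0.1 -4.4] g 34.99945521354675 q [-0.73  0.58  0.03  1.99 -0.03  0.57  1.55]
```

View pics/s3.png

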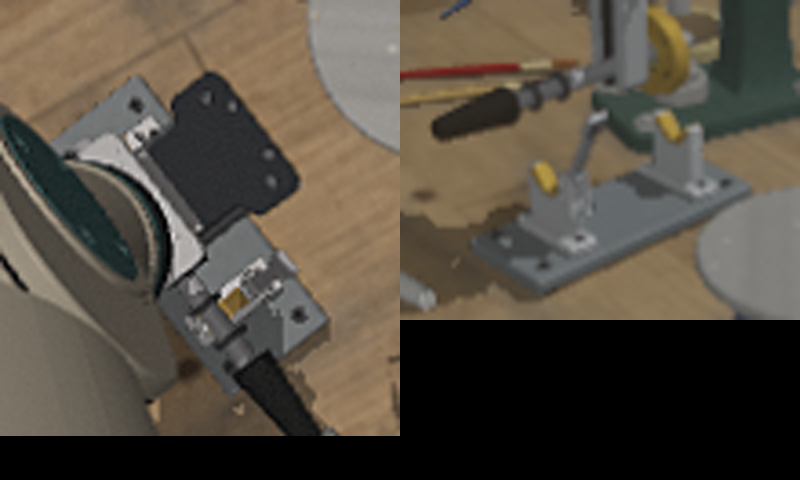

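```bash
python3 - <<'E'
from ov import *
d=pickle.load(open("s3.pkl","rb"));T=d["top"];S=d["side"]
s=400/110
a=(140+225/s-.5,190+333/s-.5);b=(150+145/s-.5,140+89/s-.5)
print(np.round(plane(T,a,.1236)*1000,1),np.round(tri(T,a,S,b)*1000,1))
f=fr((375.8,289.7),38)
X=f([(-20,0,123.6),(-20,0,60),(88,0,60)]);print((X*1000).round(1));print("top",proj(T,X),"side",proj(S,X),b,a)
# brass in side view
hsv=cv2.cvtColor(S["pixels"],cv2.COLOR_RGB2HSV)
m=((hsv[:,:,0]>15)&(hsv[:,:,0]<30)&(hsv[:,:,1]>140)&(hsv[:,:,2]>90)).astype(np.uint8)
n,l,st,ce=cv2.connectedComponentsWithStats(m)
for i in range(1,n):
    if st[i,4]>15 and 160<ce[i][0]<250 and 130<ce[i][1]<220:print(st[i],ce[i])
V=f([(x,y,z) for x in(-20,88) for y,z in((13.5,65),(0,51.5))]);print(proj(S,V).round(1).tolist())
E
```

```text
[[353.5 271.5 123.6]] [361.3 271.5 120.9]
[[360.  277.4 123.6]
 [360.  277.4  60. ]
 [445.1 343.9  60. ]]
top [[198.32536379 277.66422997]
 [201.89551871 274.4171819 ]
 [170.41410664 233.50114818]] side [[185.62996542 161.78848287]
 [187.19040007 183.96524055]
 [218.34871657 171.15599496]] (189.375, 163.975) (201.375, 281.075)
[212 142  10  21 129] [216.26356589 151.86821705]
[215 169   6   6  21] [217.28571429 171.52380952]
[183 181   6   7  25] [185.96 183.84]
[[183.9, 180.5], [187.4, 186.8], [215.1, 168.0], [218.4, 173.9]]
```

```bash
python3 - <<'E'
from ov import *
d=pickle.load(open("s3.pkl","rb"));T=d["top"];S=d["side"]
a=37.85;c,s=np.cos(np.radians(a)),np.sin(np.radians(a))
f=fr((407.3-39*c,313.3-39*s),a)
for n,x in(("tip",-102),("base",-48),("c1",-31),("c2",-9),("fly",70)):
    X=f([(x,0,123.6)]);print(n,proj(T,X).round(1),proj(S,X).round(1))
# dark nose masks
for n,C,b in(("top",T,(195,275,245,310)),("side",S,(155,155,190,185))):
    g=C["pixels"].max(2);x0,y0,x1,y1=b;m=(g[y0:y1,x0:x1]<45).astype(np.uint8)
    k,l,st,ce=cv2.connectedComponentsWithStats(m);i=1+np.argmax(st[1:,4]);ys,xs=np.nonzero(l==i)
    vx,vy,cx,cy=cv2.fitLine(np.c_[xs,ys].astype(np.float32),cv2.DIST_L2,0,.01,.01).ravel()
    t=(xs-cx)*vx+(ys-cy)*vy
    print(n,st[i],"line ends",(cx+x0+vx*t.min(),cy+y0+vy*t.min()),(cx+x0+vx*t.max(),cy+y0+vy*t.max()))
E
```

```text
tip [[224.6 310.9]] [[158.5 171.9]]
base [[207.4 288.8]] [[176.9 165.1]]
c1 [[202.  281.8]] [[182.4 163.1]]
c2 [[195.  272.8]] [[189.4 160.6]]
fly [[170.3 240.4]] [[213.  151.9]]
top [  7  11  26  24 263] line ends (np.float64(204.794514261584), np.float64(286.52951639854706)) (np.float64(225.68619645688966), np.float64(310.16145028211645))
side [  3   7  21  12 134] line ends (np.float64(158.08368315920953), np.float64(172.2336560366327)) (np.float64(178.3493253075043), np.float64(164.97534368800783))
```

{"name": "carry_out", "arguments": {
  "plan": [1,0.5,0.5,5,0,0,0,1,0,0,8,0,0,0,1,0,0,8,0,0,0,1,0,0,8,0,0,0,1,0,0,8,0,0,0,1,0,0,6,0,0,0,1,0,0,4,0,0,0,1,0,0,2,0,0,0,1,0,0,1.5,0,0,0,1,0,0,1.5,0,0,0,1,0,0,1.5,0,0,0,1,0,0,0,0,0,0,1,0,0,0,0,0,0]
}}

```text
clock: 10.32
tcp_pos: [0.4065, 0.3142, 0.0531]
tcp_rot: [[-0.789, -0.615, 0.0], [-0.615, 0.789, 0.0], [-0.0, 0.0, -1.0]]
contact_force: [-0.1, -0.6, -2.9]
width: 0.115
grip_force: 35.0
```

```bash
python3 go.py 406.5 313.7 42.7 128
```

```text
t 10.3167 pos [406.5 314.2  53.1] yawY 127.92 d [ 0.3 -0.3 10.4] rot [ 0.    0.01 -0.08] w 10.8 F [-0.1 -0.6 -2.9] g 34.99946415424347 q [-0.73  0.67  0.02  2.02 -0.03  0.44  1.55]
```

{"name": "carry_out", "arguments": {
  "plan": [1,0,0,2,0,0,0,1,0,0,2,0,0,0,1,0,0,1.5,0,0,0,1,0,0,1,0,0,0,1,0,0,1,0,0,0,1,0,0,0.5,0,0,0,1,0,0,0,0,0,0,1,0,0,0,0,0,0]
}}

```text
clock: 10.98
tcp_pos: [0.4065, 0.3141, 0.0449]
tcp_rot: [[-0.789, -0.614, -0.0], [-0.614, 0.789, 0.0], [0.0, 0.0, -1.0]]
contact_force: [0.6, -0.7, -3.7]
width: 0.112
grip_force: 35.0
```

```bash
python3 go.py 406.5 313.7 42.7 128
```

```text
t 10.9833 pos [406.5 314.1  44.9] yawY 127.91 d [ 0.3 -0.3  2.2] rot [ 0.   -0.   -0.09] w 10.5 F [ 0.6 -0.7 -3.7] g 34.999462366104126 q [-0.73  0.69  0.02  2.03 -0.03  0.43  1.55]
```

{"name": "carry_out", "arguments": {
  "plan": [1,0,0,0.7,0,0,0,1,0,0,0.7,0,0,0,1,0,0,0.6,0,0,0,1,0,0,0,0,0,0,1,0,0,0,0,0,0]
}}

```text
clock: 11.4
tcp_pos: [0.4064, 0.3148, 0.0433]
tcp_rot: [[-0.789, -0.615, 0.0], [-0.615, 0.789, 0.001], [-0.001, 0.001, -1.0]]
contact_force: [-1.4, 2.1, 0.8]
width: 0.115
grip_force: 35.0
```

```bash
python3 go.py 406.5 313.7 42.7 128
```

```text
t 11.4 pos [406.4 314.8  43.3] yawY 127.94 d [ 0.6 -1.   0.6] rot [ 0.04  0.04 -0.06] w 10.8 F [-1.4  2.1  0.8] g 35.00054597854614 q [-0.73  0.69  0.02  2.03 -0.04  0.42  1.55]
```

{"name": "carry_out", "arguments": {
  "plan": [1,0,0.8,0,0,0,0,1,0,0,0.7,0,0,0,1,0,0,0.6,0,0,0,1,0,0,0,0,0,0,1,0,0,0,0,0,0]
}}

```text
clock: 11.82
tcp_pos: [0.4061, 0.3152, 0.0427]
tcp_rot: [[-0.789, -0.615, 0.001], [-0.615, 0.789, 0.001], [-0.001, 0.0, -1.0]]
contact_force: [-3.1, 1.2, 10.1]
width: 0.115
grip_force: 35.0
```

```bash
python3 go.py 406.5 313.7 42.7 128
```

```text
t 11.8167 pos [406.1 315.2  42.7] yawY 127.93 d [ 0.6 -1.4 -0. ] rot [ 0.02  0.06 -0.07] w 10.8 F [-3.1  1.2 10.1] g 35.00352501869202 q [-0.73  0.69  0.02  2.03 -0.04  0.42  1.55]
```

{"name": "carry_out", "arguments": {
  "plan": [1,0,0,-0.7,0,0,0,0.85,0,0,0,0,0,0,0.8,0,0,0,0,0,0,0.7,0,0,0,0,0,0,0.6,0,0,0,0,0,0,0.6,0,0,0,0,0,0,0.6,0,0,0,0,0,0,0.6,0,0,0,0,0,0,0.6,0,0,0,0,0,0]
}}

```text
clock: 12.57
tcp_pos: [0.406, 0.3147, 0.0423]
tcp_rot: [[-0.789, -0.614, -0.0], [-0.614, 0.789, -0.0], [0.0, -0.0, -1.0]]
contact_force: [0.2, -0.2, 0.1]
width: 0.402
grip_force: 0.0
```

```bash
python3 go.py 406.5 313.7 180 128
```

```text
t 12.5667 pos [406.  314.7  42.3] yawY 127.91 d [   0.2   -1.1 -137.7] rot [-0.   -0.   -0.09] w 37.8 F [ 0.2 -0.2  0.1] g 0.0 q [-0.73  0.69  0.02  2.03 -0.04  0.42  1.55]
```

{"name": "carry_out", "arguments": {
  "plan": [0.6,0,0,-5,0,0,0,0.6,0,0,-10,0,0,0,0.6,0,0,-15,0,0,0,0.6,0,0,-20,0,0,0,0.6,0,0,-20,0,0,0,1,0,0,-20,0,0,0,1,0,0,-20,0,0,0,1,0,0,-20,0,0,0,1,5,-15,-10,0,0,0,1,10,-20,0,0,0,0,1,15,-20,0,0,0,0,1,15,-20,0,0,0,0,1,10,-15,0,0,0,0,1,4,-10,0,0,0,0,1,0,0,0,0,0,0,1,0,0,0,0,0,0]
}}

```text
clock: 13.9
tcp_pos: [0.4214, 0.2002, 0.183]
tcp_rot: [[-0.789, -0.614, 0.001], [-0.614, 0.789, 0.001], [-0.002, 0.0, -1.0]]
contact_force: [-0.2, -0.8, 0.1]
width: 0.004
grip_force: 0.0
```

```bash
python3 go.py 421.1 199.7 180 128; python3 snap.py s4 140 190 250 310 155 140 235 220
```

```text
t 13.9 pos [421.4 200.2 183. ] yawY 127.87 d [ 0.6 -0.2  3. ] rot [ 0.01  0.09 -0.13] w 0.4 F [-0.2 -0.8  0.1] g 0.0 q [-0.53  0.4   0.04  2.04 -0.03  0.7   1.76]
```

View pics/s4.png

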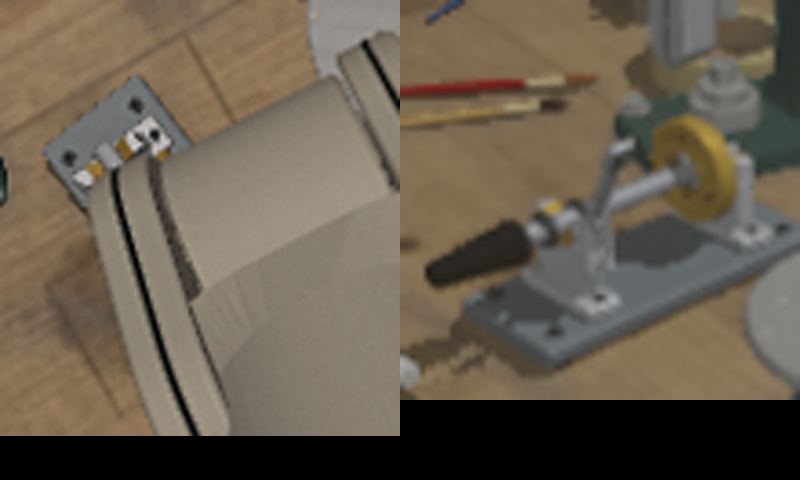

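```bash
python3 - <<'E'
from ov import *
d=pickle.load(open("c0.pkl","rb"));T=d["top"];S=d["side"]
f=fr((375.3,290.8),38)
for a in np.arange(1.6,2.31,.1):
    X=f([(-20,-22.5+53*np.cos(a),68.5+53*np.sin(a))]);print(round(a,2),proj(T,X).round(1),proj(S,X).round(1))
X=tri(T,(218.4,261.6),S,(199.4,168.5));v=X[:2]*1000-[375.3,290.8];c,s=np.cos(np.radians(38)),np.sin(np.radians(38))
print(c*v[0]+s*v[1],-s*v[0]+c*v[1],X[2]*1000)
E
```

```text
1.6 [[207.6 270.2]] [[191.4 165.4]]
1.7 [[209.8 268.5]] [[192.7 166.2]]
1.8 [[212.  266.8]] [[194.  167.2]]
1.9 [[214.1 265.1]] [[195.4 168.4]]
2.0 [[216.2 263.5]] [[196.7 169.7]]
2.1 [[218.1 261.9]] [[197.9 171.2]]
2.2 [[220.  260.4]] [[199.1 172.9]]
2.3 [[221.8 259. ]] [[200.2 174.6]]
-18.663638042305823 -51.69582114636104 122.21425198707713
```

{"name": "carry_out", "arguments": {
  "plan": [1,0.5,0,10,0,0,0,1,0,0,18,0,0,0,1,0,0,18,0,0,0,1,0,0,18,0,0,0,1,0,0,14,0,0,0,1,0,0,5,0,0,0,1,0,10,0,0,0,0,1,0,10,0,0,0,0,1,0,8,0,0,0,0,1,0,8,0,0,0,0,1,0,8,0,0,0,0,1,0,8,0,0,0,0,1,0,8,0,0,0,0,1,0,0,0,0,0,0]
}}

```text
clock: 15.17
tcp_pos: [0.3824, 0.2484, 0.0996]
tcp_rot: [[-0.787, -0.617, -0.0], [-0.617, 0.787, 0.001], [-0.0, 0.001, -1.0]]
contact_force: [-0.3, 0.1, 0.6]
width: 0.007
grip_force: 0.0
```

```bash
cat > st.py <<'E'
from workcell import observe
import numpy as np
s=observe();p=np.array(s["tcp_pos"])*1000-[375.3,290.8,0];a=np.radians(38);c,n=np.cos(a),np.sin(a);F=s["contact_force"]
print("t",s["clock"],"stand",np.round([c*p[0]+n*p[1],-n*p[0]+c*p[1],p[2]],1),"F",np.round([c*F[0]+n*F[1],-n*F[0]+c*F[1],F[2]],1))
E
python3 st.py
```

```text
t 15.1667 stand [-20.5 -37.8  99.6] F [-0.2  0.3  0.6]
```

{"name": "carry_out", "arguments": {
  "plan": [1,0,8,0,0,0,0,1,0,8,0,0,0,0,1,0,8,0,0,0,0,1,0,8,0,0,0,0,1,0,8,0,0,0,0,1,0,8,0,0,0,0,1,0,0,0,0,0,0]
}}

```text
clock: 15.75
tcp_pos: [0.3527, 0.2863, 0.0993]
tcp_rot: [[-0.787, -0.617, -0.001], [-0.617, 0.787, 0.001], [0.0, 0.001, -1.0]]
contact_force: [0.1, -0.6, 0.2]
width: 0.007
grip_force: 0.0
```

```bash
python3 st.py; python3 snap.py s5 140 190 250 310 155 140 235 220
```

```text
t 15.75 stand [-20.6  10.4  99.3] F [-0.3 -0.5  0.2]
```

View pics/s5.png

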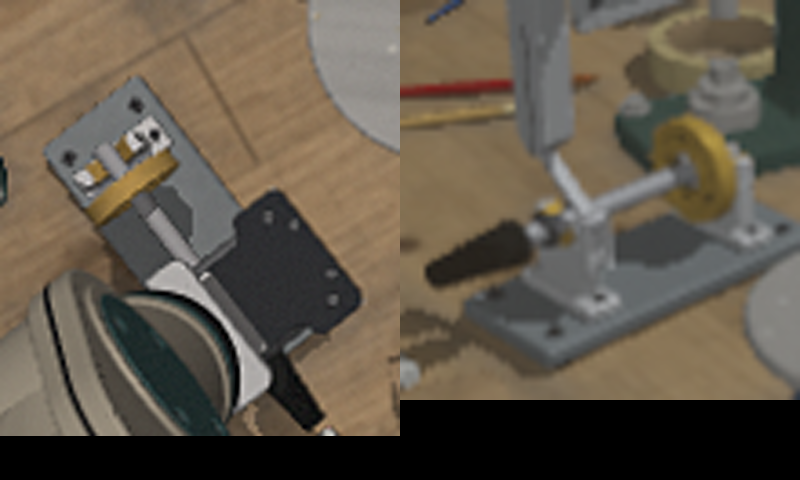

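{"name": "carry_out", "arguments": {
  "plan": [1,0,4,2,0,0,0,1,0,3,3,0,0,0,1,0,3,3,0,0,0,1,0,3,3,0,0,0,1,0,2,3,0,0,0,1,0,2,3,0,0,0,1,0,1,3,0,0,0,1,0,1,3,0,0,0,1,0,0,2,0,0,0,1,0,0,0,0,0,0]
}}

```text
clock: 16.68
tcp_pos: [0.3421, 0.2995, 0.0739]
tcp_rot: [[-0.789, -0.615, -0.001], [-0.615, 0.789, -0.0], [0.001, 0.0, -1.0]]
contact_force: [-0.1, 0.4, 0.6]
width: 0.009
grip_force: 0.0
```

```bash
python3 st.py
```

```text
t 16.6833 stand [-20.8  27.2  73.9] F [0.2 0.4 0.6]
```

{"name": "carry_out", "arguments": {
  "plan": [1,0,0.5,1,0,0,0,1,0,0,0.7,0,0,0,1,0,0,0.5,0,0,0,1,0,0,0,0,0,0]
}}

```text
clock: 17.02
tcp_pos: [0.3421, 0.2999, 0.0723]
tcp_rot: [[-0.789, -0.614, -0.0], [-0.614, 0.789, 0.0], [-0.0, 0.0, -1.0]]
contact_force: [-0.7, 0.3, 1.5]
width: 0.004
grip_force: 0.6
```

```bash
python3 st.py
```

```text
t 17.0167 stand [-20.5  27.6  72.3] F [-0.4  0.7  1.5]
```

{"name": "carry_out", "arguments": {
  "plan": [1,0,0,0.5,0,0,0,1,0,0,0.5,0,0,0,1,0,0,0.5,0,0,0,1,0,0,0,0,0,0]
}}

```text
clock: 17.35
tcp_pos: [0.3422, 0.3, 0.0718]
tcp_rot: [[-0.789, -0.614, 0.0], [-0.614, 0.789, 0.001], [-0.001, 0.0, -1.0]]
contact_force: [-2.6, -1.6, 15.7]
width: 0.005
grip_force: 7.5
```

```bash
python3 st.py
```

```text
t 17.35 stand [-20.5  27.6  71.8] F [-3.1  0.3 15.7]
```

{"name": "carry_out", "arguments": {
  "plan": [1,0,0,-1,0,0,0,1,0,0,-3,0,0,0,1,0,0,-10,0,0,0,1,0,0,-20,0,0,0,1,0,0,-20,0,0,0,1,0,0,-20,0,0,0,1,0,0,-20,0,0,0,1,0,0,-20,0,0,0,1,0,0,0,0,0,0,1,0,0,0,0,0,0]
}}

```text
clock: 18.18
tcp_pos: [0.3426, 0.3004, 0.1853]
tcp_rot: [[-0.789, -0.615, 0.002], [-0.615, 0.789, 0.002], [-0.002, 0.0, -1.0]]
contact_force: [-1.7, -0.2, 0.1]
width: 0.008
grip_force: 0.0
```

```bash
python3 st.py; python3 - <<'E'
from ov import *
from workcell import capture
S=capture("side");f=fr((375.3,290.8),38)
im=S["pixels"]
# change vs. the open-keeper picture, and expected positions of shut tab, flywheel
X=f([(-20,30.5,72),(-20,0,71),(-20,-22.5,68.5),(70,0,60)]);p=proj(S,X);print(p.round(1).tolist())
g=cv2.cvtColor(im,cv2.COLOR_RGB2GRAY)
b=pickle.load(open("s5.pkl","rb"))["side"]["pixels"]
def fly(i):
    h=cv2.cvtColor(i,cv2.COLOR_RGB2HSV);m=((h[:,:,0]>15)&(h[:,:,0]<30)&(h[:,:,1]>140)&(h[:,:,2]>90)).astype(np.uint8)
    n,l,st,ce=cv2.connectedComponentsWithStats(m);return [(st[k,4],ce[k].round(1).tolist()) for k in range(1,n) if st[k,4]>12 and 160<ce[k][0]<235 and 150<ce[k][1]<200]
print(fly(b),fly(im))
o=overlay(S,(155,140,235,220),6,[]);cv2.imwrite("pics/fin.png",o)
def mean(i,q):u,v=np.round(q).astype(int);return i[v-1:v+2,u-1:u+2].reshape(-1,3).mean(0).round()
for q in p[:3]:print(mean(b,q),mean(im,q))
E
```

```text
t 18.1833 stand [-19.9  27.6 185.3] F [-1.5  0.9  0.1]
[[179.6, 175.8], [186.7, 180.0], [192.2, 183.9], [213.2, 173.0]]
[(np.int32(153), [214.2, 172.4])] [(np.int32(155), [214.2, 172.5])]
[121. 103.  77.] [101.  99.  97.]
[121. 108.  82.] [123. 122. 122.]
[126. 127. 129.] [127. 128. 130.]
```

```bash
python3 -c "
from workcell import job_done;print(job_done())"
```

```text
the job is handed in; nothing more can be done
None
```

The spindle is seated in both bearings with the keeper pressed home (hard stop at 72 mm, about 16 N) and the arm clear. I handed the job in at about 18 s; no verdict came back.

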